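# Take the tray cover off its hook and press it home

## Robot

A 7-joint arm with a two-finger parallel gripper is mounted at the origin on a cart in front of the work surface, level with it; the furniture and walls round the work are solid. World frame = base frame: x ahead of the robot, y to its left, z up, the work surface at z = 0. Lengths are in mm, angles in rad, forces in N, time in s.
With the tool pointing down it reaches from about 400 to 875 mm from the base axis. Payload 4.4 kg.
Tool frame: the origin (TCP) lies midway between the tips of the shut fingers; the grasp point (between the pads) lies 19 mm behind it; z points along the fingers, y is the line along which they close (so a half turn about z gives the same grasp; the last joint's range is limited). The gripper opens to 85 mm and grips with 20 to 120 N. Pads are 22 mm wide; open, the fingers measure 114 mm over their backs; the gripper's body (76 mm by 85 mm) begins 54 mm behind the grasp point. The pads swing forward as they close: fully open they stand 13 mm farther back than shut.
Start: joints at [1.147, 0.628, 0.038, 1.517, -0.027, 0.996, -0.02], TCP at [227.667, -608.839, 231.313] pointing down, gripper open.
Joint ranges: [-3.06, 3.06], [-0.37, 2.12], [-1.25, 1.32], [0.18, 2.47], [-1.1, 4.24], [0.23, 1.98], [-2.94, 2.94]. Speed limits (rad/s): [2.57, 2.57, 3.14, 3.14, 3.14, 3.14, 3.14].

## Interface

Orientations are given as [roll, pitch, yaw] about the fixed x, y, z axes, in that order (R = Rz(yaw) Ry(pitch) Rx(roll)).
In Python, from cell import ctrl gives the robot as it stands.
- The arm moves only by the shell command python3 -m crank 'ROWS' [OPENING]. ROWS is JSON, a list that holds one entry, the list of rows, each a list of 4 numbers: the shift along the tool's x, y, z normalised to -1 to 1, where 1 is 2.5 cm, then the turn about the tool's z normalised to -1 to 1, where 1 is 0.08 rad. In form: [[[dx, dy, dz, turn], ...]]. A call has 1 to 12 rows; each row shifts and turns the commanded pose from where the row before left it, along the tool's axes as they then stand; what a row does not reach is not made up. A row lasts 1/12 s, in which the tool goes at most 41.7 mm and 7.16 degrees, less where a joint would pass 70% of its speed; a pose out of reach is approached as far as the arm can. A call with a number of a shift or a turn outside -1 to 1 is refused whole. A call with a gripper value outside its range is refused whole. OPENING is the closure, from -1 (fully open) to 1 (shut), set as the call begins (- or left out, the last holds). The fingers move at their own pace and stop on an object; the grip force is fixed at half the most. Time passes only in rows, so rows that do not move let the fingers close. It gives the time, the measured TCP pose, the force, the opening and the grip force at its end, in the units of the state.
- ctrl.read_state(): the state, without advancing time (a new reading comes with each control period).
- ctrl.get_image(name): name is "side" or "top"; returns a dict with "img" (384x512x3 uint8, red, green, blue), "intrinsics" (3x3 intrinsics, pixels), "extrinsics" (4x4, takes a point from camera to world coordinates). Camera axes: x right, y up, looking along -z (the intrinsics and any distortion apply to the point x, -y, -z); pixel columns grow to the right and rows downward; lengths in mm; the calibration is good to about 2 mm. A picture is of the moment at which its call begins. There is no depth.
- ctrl.finish_job(): hands the job in; it is judged then, once.
Trained networks look in the newest picture that a camera, given by its name, has taken for a name from the list of things; names that differ only in an ending like _2 or _b are one class to them, and where a whole thing is asked for, a point or a joint stands for the part that bears it (a point fixed in the world has none). Each returns a list of dicts, best first, with "confidence" (0 to 1); they miss things now and then, are a little off and sometimes report something else, mostly with a low value. They report only what shows in the picture. A call takes as long as a camera call.
- ctrl.find_in(camera, target): "position" ([row, column] in pixels, amid what is visible of it).
- ctrl.trace(camera, target): "mask" (384x512 bool, what is visible of it) and "position" ([row, column] in pixels, amid what is visible of it).
- ctrl.place_of(camera, target): "position" ([row, column] in pixels: a listed point, or the origin of a listed thing).
The state is a dict: "clock": time; "qpos": joint angles; "qd": joint speeds; "tau": joint torques, N m; "eef_pos": TCP position; "tool_rot": TCP orientation; "force": force on the tool from outside, world axes, zero at the start; "torque": the same for the moment, N m; "width": finger opening in mm; "gripper_force": force on a finger pad.
Only numpy, scipy, OpenCV 4.12 (cv2) and the standard library are available. Lean on these libraries where they do the work, as an engineer would, in place of code of your own. Each camera call takes 0.05 s, during which the arm holds its last target. There are 200 camera calls.

## Task

Take the green cover plate off the hook of the leaning grey easel, lifting it up over the hook's turned-up tip, and lay it grip side up into the open white staining tray, with its hanging eye lying in one of the two end notches. Then press it down by its grip until the black seal frame under it has gone all the way down and the cover sits level, and let go. Do not shift the bottles, jars, instruments and other things standing around.

Things in the scene. Friction and masses are not known exactly. Their poses are not given: they have to be found in the camera images.
- lid: Loose green cover plate 154 x 100 x 8 mm, 0.1 to 0.25 kg, hung by its eye on the easel's hook, underside flat on the board. Origin: centre of the underside; x along its length to the eye, y across, z out of the grip side. Centred on top an upright ridge grip: 70 mm along x, 16 mm thick (y), its top 44 mm above the underside.
- lid_grip (a point): Point in the ridge grip of the cover plate, 32 mm above the underside (24 mm above the plate's top): where to pinch it, fingers closing along the cover's y. Axes as lid.
- lid_eye (a point): Centre of the opening of the cover's flat hanging eye, 96 mm from the cover's origin along x, at half its thickness. The eye sticks 44 mm out of the +x end, is 44 mm wide and 8 mm thick; opening 34 mm (x) by 28 mm (y). Axes as lid.
- easel: Fixed grey easel, foot 176 x 126 mm. Its board (116 mm wide, 212 mm long, top edge 162 mm high) leans at 38 degrees from the horizontal, rising away from the robot. Origin: on the table, 85 mm below the board's face; x the horizontal direction in which the board rises, z up.
- hook_tip (a point): Centre of the hook's turned-up tip. The hook, an 8 mm steel bar, stands 22 mm square out of the board, then turns up: its tip is 14 mm farther up the slope and 28 mm out. To come free the cover must go 14 to 26 mm up the slope (best 20), then 40 mm or more straight out from the board. Axes as easel.
- tray: Fixed white open tray, 176 x 122 mm, rim 42 mm high, walls 7 mm; opening 162 x 108 mm (4 mm play round the cover). Both short (x) ends have a notch 62 mm wide, down to 22 mm height, for the cover's eye; either way round is right. Origin: centre of the underside, x along its length, z up.
- microscope: Fixed microscope near the front of the table, left of the tray: an obstacle, 209 x 167 mm, 334 mm high; origin at the centre of its underside. Do not run the arm into it.
- tray_seat (a point): Centre of the tray at the height (28 mm above its underside) where the cover's underside lies when it is fully home. Axes as tray.
- seal (a joint): Travel of the black seal frame inside the tray, m: about 0 to 0.002 at the start (its top then 33 to 35 mm above the tray's underside), 0.007 when fully down. It slides stiffly (about 10 N), stays where it is left, and the cover's weight alone does not move it.
- reagent_jar: Bystander, to be left alone: glass jar with blue cap, 59 x 59 x 115 mm; origin at the centre of its underside.
- specimen_jar: Bystander, to be left alone: clear jar with black lid, 50 x 50 x 65 mm; origin at the centre of its underside.
- balance: Bystander, to be left alone: flat white balance, 94 x 132 x 40 mm; origin at the centre of its underside.
- pocket_scale: Bystander, to be left alone: flat grey pocket scale, 64 x 124 x 20 mm; origin at the centre of its underside.
- syringe: Bystander, to be left alone: plastic syringe lying on the table, 34 x 136 x 23 mm; origin at the centre of its underside.
- crucible: Bystander, to be left alone: white crucible, 83 mm wide, 58 mm high; origin at the centre of its underside.
- dropper_bottle: Bystander, to be left alone: small dropper bottle, 26 x 26 x 47 mm; origin at the centre of its underside.

How it is judged (in metres and radians):
On the way, in this order (a step that is already met when the one before it is completed fails the run):
1. the cover has been lifted off the hook: carried clear of it in the fingers (distance between lid_eye and hook_tip above 0.09 m and height (world z) of lid above 0.06 m and contact force between the fingers and lid above 0.5 N), for 0.2 s.
2. the cover lies in the tray and is pressed down by the fingers until the seal frame is down (value of joint seal above 0.0055 m and horizontal distance between lid and tray_seat below 0.009 m and z of lid in the frame of tray below 0.031 m and angle between lid's own z axis and vertical below 0.04 rad and angle between the x axis of lid and the x axis of tray, either way round below 0.12 rad and contact force between the fingers and lid above 0.5 N), for 0.1 s.
At the end, for the whole second after the job is handed in: The cover lies at rest in the tray, grip side up, within 9 mm of the tray's centre, level within 0.04 rad, its length along the tray's within 0.12 rad (either way round), its underside no more than 31 mm above the tray's underside, and the seal frame pushed down more than 5.5 mm (value of joint seal above 0.0055 m and horizontal distance between lid and tray_seat below 0.009 m and z of lid in the frame of tray below 0.031 m and angle between lid's own z axis and vertical below 0.04 rad and angle between the x axis of lid and the x axis of tray, either way round below 0.12 rad and linear speed of lid below 0.02 m/s and angular speed of lid below 0.1 rad/s); the robot touches nothing.
It fails at once if a bystander is shifted more than 30 mm (distance of any of reagent_jar, specimen_jar, balance, pocket_scale, syringe, crucible, dropper_bottle from where it was at the start of the episode above 0.03 m).
It also fails if it takes over 48 s, if anything falls off the work surface, if the arm or the gripper's body presses on something with over 40 N, if the wrist force passes 120 N, or if a joint passes its speed limit or range.

## Working session

There is one attempt and no reset: what is moved stays moved. The work goes in short steps, Python scripts to look and compute and a shell command to move; the robot and the scene stay as the last step left them, time stands still between calls to the robot, and variables do not carry over. Pictures are saved under pics/ and viewed, at most 11 in all, crops included, and the job is handed in when it is done.

```bash
ls; mkdir -p pics
cat > h.py <<'E'
import numpy as np, cv2
from cell import ctrl
def cam(n):
    d=ctrl.get_image(n); return d["img"],np.array(d["intrinsics"]),np.array(d["extrinsics"])
def ray(K,E,rc):
    r,c=rc; v=np.linalg.inv(K)@[c,r,1.]; d=E[:3,:3]@np.array([v[0],-v[1],-v[2]]); return E[:3,3],d/np.linalg.norm(d)
def proj(K,E,P):
    q=E[:3,:3].T@(np.array(P,float)-E[:3,3]); q=K@[q[0],-q[1],-q[2]]; return q[[1,0]]/q[2]
def atz(K,E,rc,z):
    o,d=ray(K,E,rc); return o+d*(z-o[2])/d[2]
def tri(rs):
    A=0;b=0
    for o,d in rs:
        M=np.eye(3)-np.outer(d,d); A=A+M; b=b+M@o
    P=np.linalg.solve(A,b); return P,[np.linalg.norm((np.eye(3)-np.outer(d,d))@(P-o)) for o,d in rs]
E
cat > a.py <<'E'
from h import *
np.set_printoptions(precision=1,suppress=True)
C={}
for n in("side","top"):
    C[n]=cam(n); cv2.imwrite(f"pics/{n}0.png",cv2.resize(C[n][0],(800,600),interpolation=cv2.INTER_CUBIC)[:,:,::-1])
    print(n,C[n][1][0],C[n][1][1],C[n][2][:3])
for t in["lid","lid_grip","lid_eye","hook_tip","easel","tray","tray_seat","microscope","reagent_jar","specimen_jar","balance","pocket_scale","syringe","crucible","dropper_bottle"]:
    rs=[];s=t
    for n in C:
        p=ctrl.place_of(n,t)
        if p: rs.append(ray(*C[n][1:],p[0]["position"])); s+=f" {n} {np.array(p[0]['position'])} {p[0]['confidence']:.2f}"
    if len(rs)==2: P,e=tri(rs); s+=f" -> {P} err {np.array(e)}"
    elif rs: s+=f" z0 {rs[0][0]-rs[0][1]*rs[0][0][2]/rs[0][1][2]}"
    print(s)
print(ctrl.read_state())
E
python3 a.py
```

```text
pics
side [467.5   0.  245.3] [  0.  467.5 191.9] [[  -0.4   -0.8    0.5 1336.2]
 [   0.9   -0.3    0.2  343.5]
 [  -0.     0.5    0.8 1421.7]]
top [469.    0.  253.3] [  0.  469.  193.5] [[  -0.     1.    -0.2  362.7]
 [  -1.    -0.    -0.   -23.2]
 [  -0.     0.2    1.  1332.4]]
lid side [181.1 157. ] 0.89 top [169.4 364.2] 0.93 -> [ 649.1 -296.1   89.8] err [4.2 4.2]
lid_grip side [172.  155.3] 0.91 top [175.4 365.6] 0.88 -> [ 629.9 -300.4  113.9] err [3. 3.]
lid_eye side [184.9 138.6] 0.86 top [139.3 369.6] 0.65 -> [ 716.9 -306.7  153.3] err [2.5 2.5]
hook_tip side [191.6 156.7] 0.69 top [127.  370.6] 0.87 -> [ 730.5 -269.7  173.6] err [34.3 34.3]
easel side [193.4 158.6] 0.59 top [174.9 355.9] 0.61 -> [ 653.2 -294.5   14.8] err [2.3 2.3]
tray side [178.  230.9] 0.80 top [228.9 282.7] 0.98 -> [500.  -81.   25.8] err [2.3 2.3]
tray_seat side [176.7 232.5] 0.89 top [226.8 282. ] 0.89 -> [503.2 -75.9  41.8] err [0.6 0.6]
microscope
reagent_jar side [227.7 183. ] 0.80 top [153.1 305.9] 0.84 -> [ 729.1 -159.1  -13.9] err [5. 5.]
specimen_jar side [268.1 264.2] 0.56 top [138.9 203.7] 0.58 -> [769.2 150.    5.1] err [3.7 3.7]
balance side [205.3 341.9] 0.90 top [256.8 138.2] 0.79 -> [431.9 324.1  -5.5] err [8.5 8.5]
pocket_scale side [229.4 311.8] 0.79 top [209.4 167.7] 0.95 -> [565.  250.4 -10.5] err [1.5 1.5]
syringe top [271.1 374.9] 0.72 z0 [ 380.3 -334.     0. ]
crucible top [167.7 191.1] 0.74 z0 [685.2 183.5   0. ]
dropper_bottle side [227.7 264.6] 0.60 top [196.7 217.3] 0.62 -> [607.2 101.4 -34.1] err [9.1 9.1]
{'clock': 1.6, 'qpos': array([ 1.1,  0.6,  0. ,  1.5, -0. ,  1. , -0. ]), 'qd': array([ 0.,  0.,  0., -0.,  0., -0.,  0.]), 'tau': array([ -0. , -56.3,   1.2, -19.4,   0. ,   0. ,  -0. ]), 'eef_pos': array([ 227.7, -608.8,  231.3]), 'tool_rot': array([-3.1, -0. ,  0.4]), 'force': array([ 0.2,  0.4, -0.7]), 'torque': array([ 0.,  0., -0.]), 'gripper_force': 0.0, 'width': 85.42663662945228}
```

View pics/side0.png

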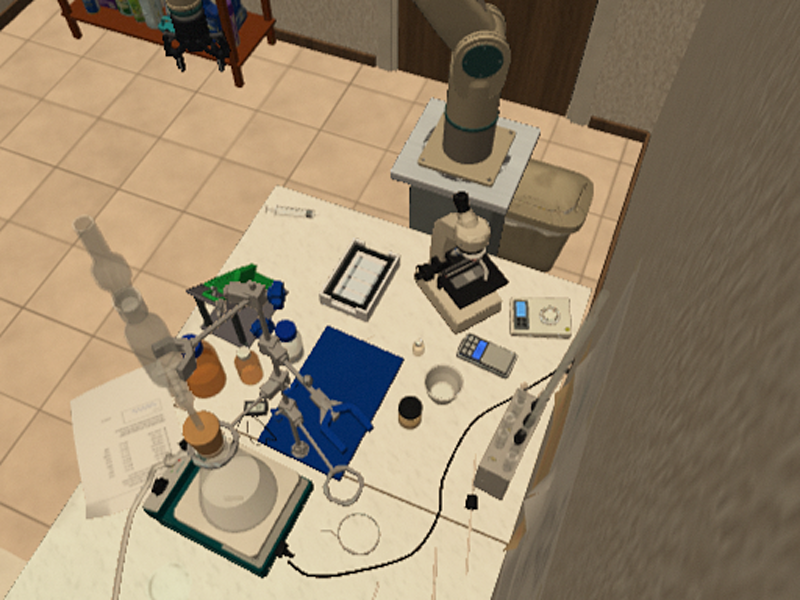

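View pics/top0.png

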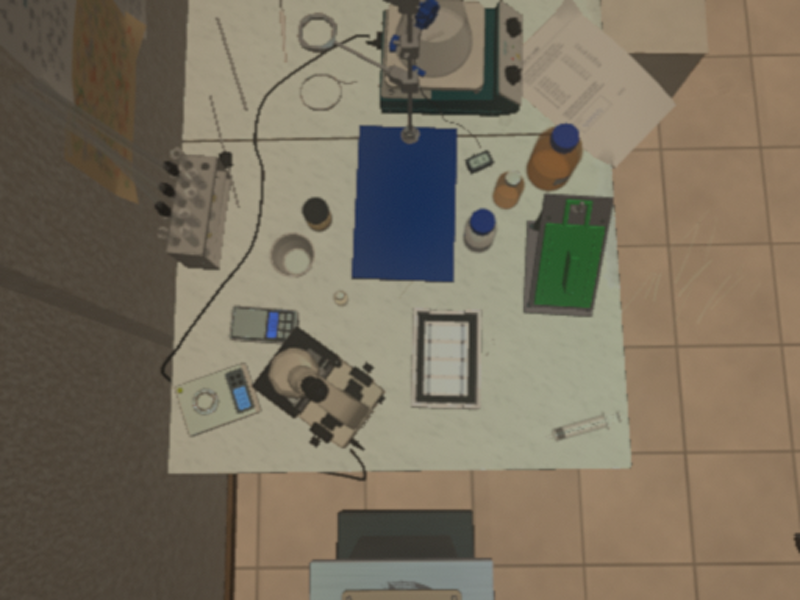

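The side picture shows the cover on the easel at about (245,285) and the tray at (360,280). In the top picture the cover is at (570,265) with its eye at (577,212), and the tray is at (447,358), its length along world x. The next step fits the cover and tray poses to their outlines.

```bash
cat > fit.py <<'E'
from h import *
from scipy.optimize import minimize
from scipy.spatial.transform import Rotation as R
np.set_printoptions(precision=2,suppress=True)
def box(x0,x1,y0,y1,z0,z1): return np.array([[x,y,z] for x in(x0,x1) for y in(y0,y1) for z in(z0,z1)],float)
LID=[box(-77,77,-50,50,0,8),box(-35,35,-8,8,8,44)]
TR=[box(-88,88,-61,61,0,22)]+[box(-88,88,s*61-(7 if s>0 else 0),s*61+(0 if s>0 else 7),0,42) for s in(1,-1)]
def draw(parts,P,Rm,K,E,S=4):
    m=np.zeros((384*S,512*S),np.uint8)
    for p in parts:
        q=np.array([proj(K,E,P+Rm@v)[::-1] for v in p]); h=cv2.convexHull(((q+.5)*S).astype(np.float32)).astype(np.int32)
        cv2.fillConvexPoly(m,h,255)
    return cv2.resize(m,(512,384),interpolation=cv2.INTER_AREA)/255.
def fit(parts,masks,cams,pose,x0,step):
    def cost(v):
        P,Rm=pose(v); c=0
        for m,(K,E) in zip(masks,cams):
            d=draw(parts,P,Rm,K,E); c+=1-np.minimum(d,m).sum()/np.maximum(d,m).sum()
        return c
    x0=np.array(x0,float); sim=np.vstack([x0]+[x0+np.eye(len(x0))[i]*step[i] for i in range(len(x0))])
    r=minimize(cost,x0,method="Nelder-Mead",options=dict(initial_simplex=sim,xatol=.02,fatol=1e-4,maxiter=400)); return r.x,r.fun
def green(img):
    h=cv2.cvtColor(img,cv2.COLOR_RGB2HSV); return cv2.inRange(h,(45,120,30),(80,255,255))
tiltR=lambda yaw,tilt:(R.from_euler("z",yaw)*R.from_euler("y",-tilt)).as_matrix()
E
cat > b.py <<'E'
from fit import *
ims={n:cam(n) for n in("side","top")}
T=np.radians(38)
eye=[box(77,121,-22,-14,0,8),box(77,121,14,22,0,8),box(113,121,-22,22,0,8)]
g={}
for n in ims:
    m=green(ims[n][0]); k,lab,st,_=cv2.connectedComponentsWithStats(m); 
    tm=ctrl.trace(n,"lid")[0]["mask"]; print(n,m.sum()/255,tm.sum(),(tm&(m>0)).sum()); g[n]=tm
for use in(("side","top"),("top",),("side",)):
    f=lambda v:(np.array(v[:3]),tiltR(v[3],T))
    x,c=fit(LID+eye,[g[n]*1. for n in use],[ims[n][1:] for n in use],f,[645,-297,92,-.07],[8,8,8,.08]); 
    print("lid",use,x,c, "grip",x[:3]+tiltR(x[3],T)@[0,0,32],"eye",x[:3]+tiltR(x[3],T)@[96,0,4])
x0=x
tm=[ctrl.trace(n,"tray")[0]["mask"]*1. for n in ims]
for use in((0,1),(1,),(0,)):
    c_=[list(ims.values())[i][1:] for i in use]
    x,c=fit(TR,[tm[i] for i in use],c_,lambda v:(np.array([v[0],v[1],0]),tiltR(v[2],0)),[500,-78,0],[8,8,.08]); print("tray",use,x,c)
E
python3 b.py; python3 -c "
from h import *
s=ctrl.read_state();print(s['tool_rot'],s['eef_pos'])"
```

```text
side 403.0 310 283
top 1803.0 2094 1797
lid ('side', 'top') [ 651.47 -300.08   84.63   -0.07] 0.6558759809688423 grip [ 631.82 -298.71  109.84] eye [ 724.48 -305.18  146.88]
lid ('top',) [ 650.71 -298.28   89.55   -0.07] 0.06468239833255163 grip [ 631.06 -296.9   114.76] eye [ 723.71 -303.43  151.8 ]
lid ('side',) [ 649.91 -306.31   89.69    0.1 ] 0.5714917713678995 grip [ 630.3 -308.2  114.9] eye [ 722.76 -299.3   151.94]
tray (0, 1) [498.23 -85.64  -0.05] 0.113982643837785
tray (1,) [500.52 -85.76  -0.05] 0.045136461962212215
tray (0,) [496.3  -86.9   -0.05] 0.05193249174669878
[ 3.14155377e+00 -2.94058986e-05  3.57749454e-01] [ 227.65816218 -608.84950481  231.34068511]
```

```bash
cat > todo.py <<'E'
import sys
from h import *
from scipy.spatial.transform import Rotation as R
a=[float(v) for v in sys.argv[1:5]]   # target x y z yaw
s=ctrl.read_state(); Rm=R.from_euler("xyz",s["tool_rot"]).as_matrix()
psi=s["tool_rot"][2]; d=np.array(a[:3])-s["eef_pos"]
dy=(a[3]-psi+np.pi/2)%np.pi-np.pi/2
print("t %.2f"%s["clock"],"pos",s["eef_pos"].round(1),"rot",s["tool_rot"].round(3),"F",s["force"].round(1),"w %.1f g %.1f"%(s["width"],s["gripper_force"]))
print("total units dx dy dz turn:",(Rm.T@d/25).round(2),round(-dy/.08,2))
E
python3 -m crank '[[[0,0,-0.5,0.9],[0,0,-0.5,0.9],[0,0,-0.2,0.9],[0,0,0,0.9],[0,0,0,0.9],[0,0,0,0.85],[0,0,0,0]]]' -1; python3 todo.py 630.5 -298 250 -0.07
```

```text
clock: 2.48
eef_pos: [227.8, -608.8, 261.4]
tool_rot: [3.142, 0.0, -0.072]
force: [0.4, -0.4, -0.1]
width: 85.5
gripper_force: 0.0
t 2.48 pos [ 227.8 -608.8  261.4] rot [ 3.142  0.    -0.072] F [ 0.4 -0.4 -0.1] w 85.5 g 0.0
total units dx dy dz turn: [ 15.18 -13.55   0.45] -0.02
```

```bash
python3 -m crank '[[[0.75,-0.68,0,0],[0.75,-0.68,0,0],[0.75,-0.68,0,0],[0.75,-0.68,0,0],[0.75,-0.68,0,0],[0.75,-0.68,0,0],[0.75,-0.68,0,0],[0.75,-0.68,0,0],[0.75,-0.68,0,0],[0.75,-0.68,0,0],[0.75,-0.68,0,0],[0,0,0,0]]]'>/dev/null; python3 -m crank '[[[0.75,-0.68,0,0],[0.75,-0.68,0,0],[0.75,-0.68,0,0],[0.75,-0.68,0,0],[0.75,-0.68,0,0],[0.75,-0.68,0,0],[0.75,-0.68,0,0],[0.7,-0.6,0,0],[0.6,-0.5,0,0],[0,0,0,0],[0,0,0,0]]]' >/dev/null; python3 todo.py 630.5 -298 250 -0.07
```

```text
t 4.40 pos [ 620.7 -301.1  260.8] rot [-3.141  0.    -0.066] F [-0.3 -0.8 -0.5] w 85.6 g 0.0
total units dx dy dz turn: [ 0.38 -0.15  0.43] 0.04
```

```bash
python3 -m crank '[[[0.38,-0.15,0.5,0.04],[0,0,0.9,0],[0,0,0.9,0],[0,0,0.9,0],[0,0,0.9,0],[0,0,0.5,0],[0,0,0,0]]]'>/dev/null; python3 todo.py 630.5 -298 97.5 -0.07
python3 - <<'E'
from h import *
s=ctrl.read_state()
from scipy.spatial.transform import Rotation as R
for n in("side","top"):
    im,K,E=cam(n); im=im[:,:,::-1].copy()
    r,c=proj(K,E,s["eef_pos"]).astype(int); r0,c0=max(r-55,0),max(c-70,0)
    cr=cv2.resize(im[r0:r0+110,c0:c0+140],(560,440),interpolation=cv2.INTER_CUBIC)
    print(n,r0,c0,"tcp px",proj(K,E,s["eef_pos"]),"grip",ctrl.place_of(n,"lid_grip")[:1])
    cv2.imwrite(f"pics/{n}1.png",cr)
a,b=cv2.imread("pics/side1.png"),cv2.imread("pics/top1.png")
cv2.imwrite("pics/c1.png",cv2.resize(np.hstack([a,b]),(800,314)))
E
```

```text
t 4.98 pos [ 627.1 -299.   142.4] rot [-3.14   0.007 -0.075] F [-0.3 -0.8 -0.1] w 85.4 g 0.0
total units dx dy dz turn: [ 0.14 -0.05  1.79] -0.06
side 111 85 tcp px [166.84901846 155.5092805 ] grip [{'position': [175.5, 158.8], 'confidence': 0.82}]
top 118 298 tcp px [173.63824735 368.57317498] grip [{'position': [172.9, 364.3], 'confidence': 0.91}]
```

View pics/c1.png

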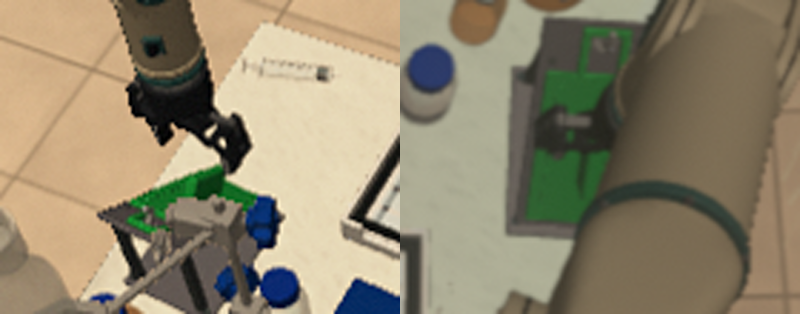

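The fingers straddle the ridge: the left one is at (550,130) in the top crop, with the ridge at (585,175). I'll go down and close.

```bash
python3 -m crank '[[[0.14,-0.05,0.6,-0.06],[0,0,0.6,0],[0,0,0.4,0],[0,0,0.2,0],[0,0,0,0],[0,0,0,0]]]'>/dev/null; python3 todo.py 630.5 -298 97.5 -0.07; python3 -m crank '[[[0,0,0,0],[0,0,0,0],[0,0,0,0],[0,0,0,0],[0,0,0,0],[0,0,0,0],[0,0,0,0],[0,0,0,0],[0,0,0,0],[0,0,0,0]]]' 1; python3 todo.py 630.5 -298 97.5 -0.07
```

```text
t 5.68 pos [ 633.6 -298.2  101.4] rot [ 3.141 -0.    -0.069] F [-0.2 -0.3 -0.3] w 85.3 g 0.0
total units dx dy dz turn: [-0.13  0.    0.16] 0.02
clock: 6.52
eef_pos: [633.5, -298.0, 101.8]
tool_rot: [-3.142, -0.0, -0.069]
force: [-1.7, 2.4, 5.4]
width: 14.9
gripper_force: 59.5
t 6.52 pos [ 633.5 -298.   101.8] rot [-3.142 -0.    -0.069] F [-1.7  2.4  5.4] w 14.9 g 59.5
total units dx dy dz turn: [-0.12  0.01  0.17] 0.02
```

```bash
python3 -m crank '[[[0.16,0,-0.13,0],[0.16,0,-0.13,0],[0.16,0,-0.12,0],[0.16,0,-0.12,0],[0,0,0,0],[0,0,0,0]]]'; python3 todo.py 649.3 -299 114.1 -0.07
```

```text
clock: 7.02
eef_pos: [649.4, -299.3, 114.2]
tool_rot: [3.142, 0.001, -0.069]
force: [-4.2, 0.6, 3.2]
width: 15.3
gripper_force: 59.3
t 7.02 pos [ 649.4 -299.3  114.2] rot [ 3.142e+00  1.000e-03 -6.900e-02] F [-4.2  0.6  3.2] w 15.3 g 59.3
total units dx dy dz turn: [-0.   -0.01  0.  ] 0.01
```

Run:
```python
from h import *
s=ctrl.read_state()
for n in("side","top"):
    im,K,E=cam(n); im=im[:,:,::-1].copy()
    r,c=proj(K,E,s["eef_pos"]).astype(int); r0,c0=max(r-55,0),max(c-70,0)
    cv2.imwrite(f"pics/{n}2.png",cv2.resize(im[r0:r0+110,c0:c0+140],(400,314),interpolation=cv2.INTER_CUBIC))
cv2.imwrite("pics/c2.png",np.hstack([cv2.imread("pics/side2.png"),cv2.imread("pics/top2.png")]))
```

```text
(no output)
```

View pics/c2.png

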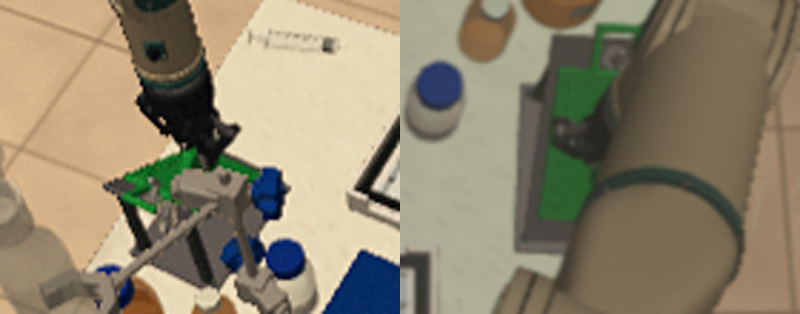

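The cover has moved up the slope: in the top crop its eye bar is at (615,30) and the hook at (615,52), now inside the opening. Next I'll pull straight out from the board and lift.

```bash
python3 -m crank '[[[-0.2,0,-0.26,0],[-0.2,0,-0.26,0],[-0.2,0,-0.26,0],[-0.2,0,-0.26,0],[-0.2,0,-0.26,0],[-0.23,0,-0.28,0],[0,0,0,0]]]'; python3 -m crank '[[[0,0,-0.6,0],[0,0,-0.8,0],[0,0,-0.8,0],[0,0,-0.8,0],[0,0,-0.6,0],[-0.5,0,0,0],[-0.5,0,0,0],[-0.5,0,0,0],[0,0,0,0],[0,0,0,0],[0,0,0,0],[0,0,0,0]]]'; python3 todo.py 500 -82 240 -0.05
```

```text
clock: 7.7
eef_pos: [618.3, -297.9, 155.5]
tool_rot: [3.14, -0.002, -0.069]
force: [-0.5, -0.3, -2.0]
width: 14.5
gripper_force: 58.7
clock: 8.7
eef_pos: [582.3, -294.3, 243.3]
tool_rot: [-3.141, -0.001, -0.068]
force: [-0.1, -1.1, -2.3]
width: 15.0
gripper_force: 58.6
t 8.70 pos [ 582.3 -294.3  243.3] rot [-3.141e+00 -1.000e-03 -6.800e-02] F [-0.1 -1.1 -2.3] w 15.0 g 58.6
total units dx dy dz turn: [-3.86 -8.25  0.13] -0.22
```

Run:
```python
from fit import *
o=[]
ims={n:cam(n) for n in("side","top")}
tm={n:ctrl.trace(n,"tray")[0]["mask"]*1. for n in ims}
pose=lambda v:(np.array([v[0],v[1],0]),tiltR(v[2],0))
xs=[]
for n in ims:
    x,c=fit(TR,[tm[n]],[ims[n][1:]],pose,[500,-83,-.03],[8,8,.05]); print(n,x,c); xs.append(x)
    print([p["position"]+[p["confidence"]] for p in ctrl.place_of(n,"tray_seat")[:1]])
v=np.mean(xs,0); P,Rm=pose(v)
for n in ims:
    im,K,E=ims[n]; S=6; r,c=proj(K,E,P).astype(int); r0,c0=r-26,c-33
    print(n,"seat proj",proj(K,E,P+[0,0,28]))
    b=cv2.resize(im[r0:r0+53,c0:c0+67],None,fx=S,fy=S,interpolation=cv2.INTER_CUBIC)[:,:,::-1].copy()
    for z,col,a,w in((42,(0,0,255),88,61),(42,(255,0,255),81,54),(0,(255,0,0),88,61)):
        q=np.array([proj(K,E,P+Rm@[sx*a,sy*w,z])[::-1] for sx,sy in((1,1),(1,-1),(-1,-1),(-1,1))]); cv2.polylines(b,[(((q-[c0,r0]+.5)*S)).astype(np.int32)],True,col,1)
    o.append(b)
cv2.imwrite("pics/tray.png",np.hstack(o)); print(o[0].shape)
```

```text
side [496.54 -87.14  -0.03] 0.04643548940192954
[[179.8, 233.0, 0.65]]
top [499.84 -86.67  -0.07] 0.04444671024349378
[[228.8, 282.9, 0.65]]
side seat proj [176.8  230.22]
top seat proj [229.14 285.61]
(318, 402, 3)
```

View pics/tray.png

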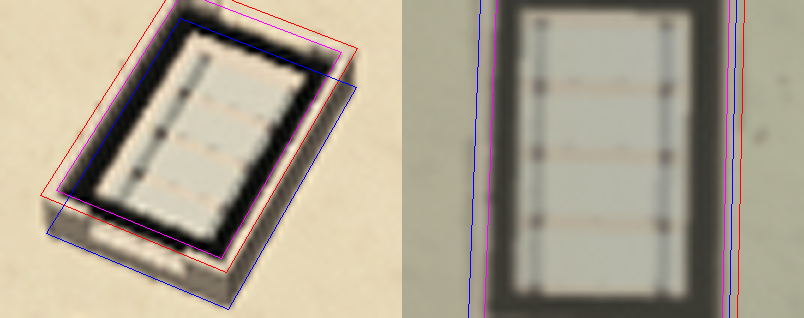

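The fitted outline agrees with the tray in both views to about 2 mm, giving a tray centre of about (498.5, -85.5) and a yaw of about -0.05. Before moving over the tray, I'll check the clearance to the microscope.

```bash
python3 -m crank '[[[-0.5,-0.7,0.2,-0.06],[-0.5,-0.7,0.2,-0.06],[-0.5,-0.7,0.2,-0.06],[-0.5,-0.7,0.2,-0.04],[-0.5,-0.7,0,0],[-0.5,-0.7,0,0],[0,0,0,0],[0,0,0,0]]]' >/dev/null; python3 todo.py 467.5 -84 156 -0.05
python3 - <<'E'
from h import *
im,K,E=cam("top")
m=ctrl.trace("top","microscope")[0]["mask"]; ys,xs=np.where(m)
for q in(xs.max(),):
    r=ys[xs==q].mean()
    for z in(50,150,250): print(z,atz(K,E,(r,q),z).round(0))
print([atz(K,E,(ys.min(),xs[ys==ys.min()].mean()),z).round(0) for z in(30,)],[p["position"] for p in ctrl.place_of("top","microscope")[:1]])
im,K,E=cam("side"); p=ctrl.place_of("side","microscope"); print(p and atz(K,E,p[0]["position"],0))
E
```

```text
t 9.67 pos [ 512.7 -184.3  223.7] rot [-3.141e+00 -1.000e-03 -4.900e-02] F [ 0.1 -0.9 -2. ] w 15.1 g 58.8
total units dx dy dz turn: [-2.   -3.92  2.71] 0.01Traceback (most recent call last):
  File "<stdin>", line 3, in <module>
IndexError: list index out of range
```

Run:
```python
from h import *
im,K,E=cam("top")
for px in((385,395),(350,440),(330,335),(365,375)):
    print(px,[atz(K,E,(px[1]/1.5625,px[0]/1.5625),z).round(0)[:2] for z in(30,150,250)])
```

```text
(385, 395) [array([434.,  23.]), array([427.,  19.]), array([422.,  15.])]
(350, 440) [array([357.,  85.]), array([357.,  75.]), array([358.,  67.])]
(330, 335) [array([542., 121.]), array([526., 107.]), array([512.,  96.])]
(365, 375) [array([470.,  58.]), array([460.,  51.]), array([452.,  44.])]
```

The microscope's nearest knob is at about (428, 20), roughly 45 mm clear of the gripper.

```bash
python3 -m crank '[[[-0.3,-0.6,0.2,0],[-0.3,-0.6,0.2,0],[-0.3,-0.6,0.3,0],[-0.3,-0.6,0.3,0],[-0.3,-0.6,0.4,0],[-0.3,-0.5,0.4,0],[-0.2,-0.42,0.4,0],[0,0,0.5,0],[0,0,0,0],[0,0,0,0]]]' >/dev/null; python3 todo.py 467.5 -84 156 -0.05
cat > held.py <<'E'
from fit import *
import sys
tag=sys.argv[1]; th0=np.radians(float(sys.argv[2])); tr=[498.5,-85.5,-.05]
s=ctrl.read_state(); yaw=s["tool_rot"][2]; t=s["eef_pos"]
Tp=np.array([tr[0],tr[1],0]); TR_=tiltR(tr[2],0)
im,K,E=cam("side"); g=green(im)
# lid in vertical plane of the tool: unknown x-shift, z, tilt ; y by the fingers
ax=np.array([np.cos(yaw),np.sin(yaw),0])
fin=np.array(t)+[0,0,19.]
eye=[box(77,121,-22,-14,0,8),box(77,121,14,22,0,8),box(113,121,-22,22,0,8)]
def pose(v):
    Rm=tiltR(yaw,v[0]); return fin-Rm@[v[1],0,v[2]]+np.array([-np.sin(yaw),np.cos(yaw),0])*v[3],Rm
def cost(v):
    P,Rm=pose(v); d=draw(LID+eye,P,Rm,K,E); return 1-np.minimum(d,g/255.).sum()/np.maximum(d,g/255.).sum()+.002*(v[3]/3)**2+.001*((v[2]-34)/5)**2
x0=np.array([th0,5,34,0]); sim=np.vstack([x0]+[x0+np.eye(4)[i]*[.1,6,5,3][i] for i in range(4)])
r=minimize(cost,x0,method="Nelder-Mead",options=dict(initial_simplex=sim,maxiter=300)); v=r.x
P,Rm=pose(v); print("tilt deg %.1f pinch lid x %.1f z %.1f yoff %.1f cost %.3f"%(np.degrees(v[0]),v[1],v[2],v[3],r.fun))
C=P+Rm@[-77,0,0]; print("low edge world",C.round(1),"in tray",(TR_.T@(C-Tp)).round(1),"lid origin in tray",(TR_.T@(P-Tp)).round(1))
q0=proj(K,E,Tp+[0,0,60]).astype(int); r0,c0=q0[0]-50,q0[1]-65; S=6
b=cv2.resize(im[r0:r0+100,c0:c0+130],None,fx=S,fy=S,interpolation=cv2.INTER_CUBIC)[:,:,::-1].copy()
def pl(Q,col): cv2.polylines(b,[((np.array([proj(K,E,p)[::-1] for p in Q])-[c0,r0]+.5)*S).astype(np.int32)],True,col,1)
sq=((1,1),(1,-1),(-1,-1),(-1,1))
pl([Tp+TR_@[a*81,c*54,42] for a,c in sq],(255,0,255)); pl([P+Rm@[a*77,c*50,0] for a,c in sq],(0,0,255)); pl([P+Rm@[a*35,c*8,44] for a,c in sq],(0,255,255))
cv2.imwrite(f"pics/h{tag}.png",b)
E
python3 held.py 1 38
```

```text
t 10.65 pos [468.  -85.7 155.6] rot [ 3.141  0.    -0.052] F [ 0.1 -0.2 -2.1] w 15.0 g 58.8
total units dx dy dz turn: [-0.03 -0.07 -0.02] -0.03
tilt deg 39.6 pinch lid x 2.0 z 38.9 yoff -0.1 cost 0.244
low edge world [432.  -83.9  94.3] in tray [-66.5  -1.8  94.3] lid origin in tray [ -7.1  -1.9 143.3]
```

View pics/h1.png

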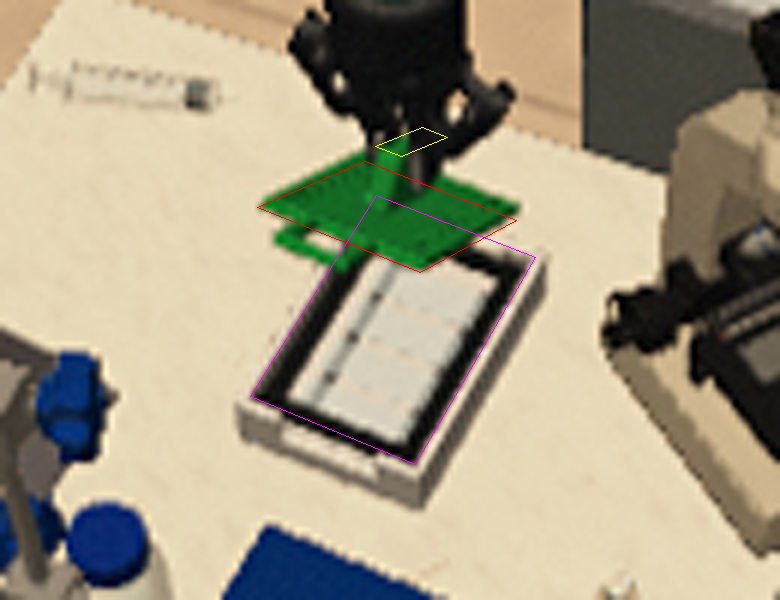

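The plate's corners in the picture are at about (258,207), (420,270), (520,208) and (360,150). That matches the model tilted about 39°, with the eye pointing away from the robot. I'll repeat the fit with the finger pixels ignored, to pin down where along the ridge it is pinched.

```bash
sed -i 's|^def cost(v):|gray=im.max(2); rr=np.arange(384)[:,None]; W=1.-((gray<75)\&(g==0)\&(rr<proj(K,E,t)[0]+2)); g=g*W\ndef cost(v):|; s|d=draw(LID+eye,P,Rm,K,E);|d=draw(LID+eye,P,Rm,K,E)*W;|' held.py; python3 held.py 2 38
python3 -m crank '[[[0,0,0.4,0],[0,0,0.4,0],[0,0,0.2,0],[0,0,0,0],[0,0,0,0],[0,0,0,0]]]' >/dev/null; python3 held.py 3 38; python3 todo.py 467.5 -84 130 -0.05
```

```text
tilt deg 39.5 pinch lid x 1.3 z 38.4 yoff 0.5 cost 0.177
low edge world [432.5 -83.5  95.7] in tray [-66.   -1.3  95.7] lid origin in tray [ -6.6  -1.5 144.6]
tilt deg 39.6 pinch lid x 0.8 z 38.2 yoff 0.1 cost 0.164
low edge world [432.6 -83.3  71.4] in tray [-65.9  -1.1  71.4] lid origin in tray [ -6.6  -1.2 120.5]
t 11.30 pos [468.2 -85.1 131.4] rot [ 3.141e+00 -1.000e-03 -5.100e-02] F [-0.   0.3 -1.7] w 15.0 g 58.9
total units dx dy dz turn: [-0.03 -0.04  0.06] -0.02
```

```bash
python3 -m crank '[[[0,-0.04,0.4,0],[0,0,0.4,0],[0,0,0.3,0],[0,0,0.2,0],[0,0,0,0],[0,0,0,0]]]' >/dev/null; python3 held.py 4 38; python3 todo.py 468.5 -84 94.7 -0.05
```

```text
tilt deg 39.6 pinch lid x 2.3 z 38.5 yoff 0.6 cost 0.172
low edge world [431.2 -81.6  37.1] in tray [-67.4   0.6  37.1] lid origin in tray [-8.1  0.5 86.2]
t 11.85 pos [467.8 -84.   98.5] rot [ 3.142 -0.    -0.051] F [-0.6  0.3 -2.8] w 14.7 g 58.9
total units dx dy dz turn: [0.03 0.   0.15] -0.01
```

View pics/h4.png

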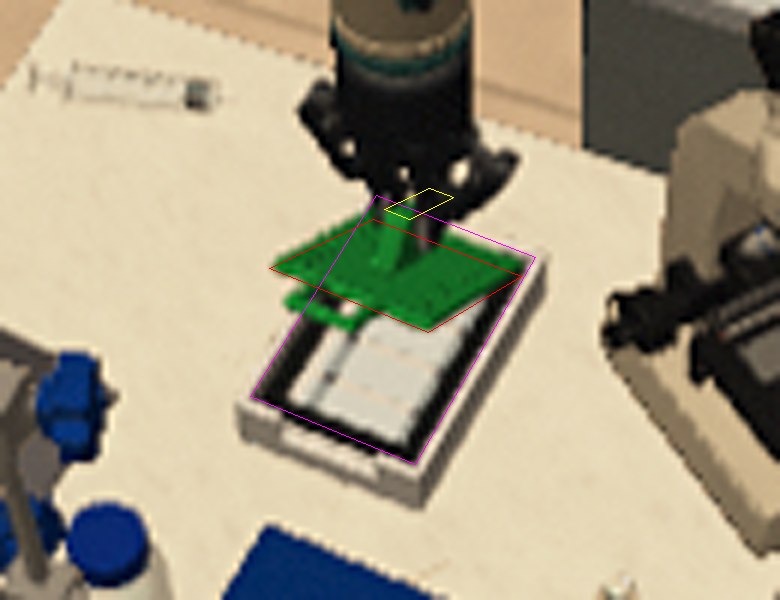

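The low end now sits just inside the robot-side end of the tray, with the right corner at (520,268). I'll start laying it down along an arc and watch the force.

```bash
python3 -m crank '[[[0.1,0,0.1,0],[0.12,0,0.1,0],[0.13,0,0.1,0],[0.13,0,0.1,0],[0,0,0,0],[0,0,0,0]]]' >/dev/null; python3 todo.py 478 -84.5 88 -0.05;  python3 held.py 5 35
```

```text
t 12.35 pos [480.9 -84.8  89.1] rot [ 3.141e+00 -2.000e-03 -5.100e-02] F [ 0.5 -0.7  4.9] w 15.0 g 59.0
total units dx dy dz turn: [-0.12 -0.01  0.04] -0.02
tilt deg 30.7 pinch lid x 6.5 z 38.5 yoff 0.1 cost 0.151
low edge world [428.8 -82.1  32.3] in tray [-69.8  -0.1  32.3] lid origin in tray [-3.6 -0.2 71.6]
```

The cover is turning in the fingers as planned: it has gone to 31° of tilt with about 7 N on it. I'll continue along the arc.

```bash
python3 -m crank '[[[0.07,0,0.1,0],[0.08,0,0.11,0],[0.08,0,0.12,0],[0.08,0,0.12,0],[0,0,0,0],[0,0,0,0]]]' >/dev/null; python3 todo.py 489 -85 78 -0.05;  python3 held.py 6 20
```

```text
t 12.90 pos [489.4 -85.2  77.9] rot [ 3.141 -0.004 -0.051] F [ 1.  -0.9  4.3] w 14.9 g 58.8
total units dx dy dz turn: [-0.02 -0.01 -0.01] -0.01
tilt deg 24.1 pinch lid x 2.1 z 34.8 yoff 0.2 cost 0.141
low edge world [431.4 -82.   32.9] in tray [-67.2   0.1  32.9] lid origin in tray [ 3.1  0.  64.3]
```

```bash
python3 -m crank '[[[0.04,0,0.1,0],[0.05,0,0.11,0],[0.05,0,0.12,0],[0.06,0,0.12,0],[0,0,0,0],[0,0,0,0]]]' >/dev/null; python3 todo.py 494.5 -85.3 67 -0.05;  python3 held.py 7 12
```

```text
t 13.45 pos [497.  -85.6  67.3] rot [ 3.141 -0.009 -0.051] F [4.1 0.  7.4] w 15.3 g 59.0
total units dx dy dz turn: [-0.1  -0.01  0.01] -0.01
tilt deg 17.1 pinch lid x 4.4 z 34.6 yoff -0.0 cost 0.117
low edge world [429.4 -82.2  29.3] in tray [-69.2  -0.2  29.3] lid origin in tray [ 4.4 -0.2 51.9]
```

View pics/h7.png

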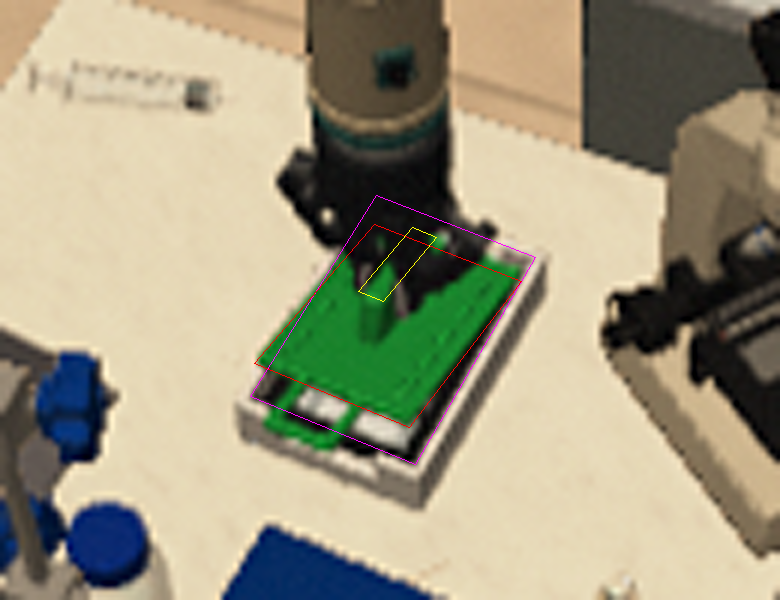

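The cover lies between the tray walls at 17° of tilt, its low edge about 7 mm short of the end wall and the eye (310,430) in line with the far notch. Lowering it with little forward travel will make that edge slide back.

```bash
python3 -m crank '[[[0.02,0,0.1,0],[0.03,0,0.1,0],[0.03,0,0.1,0],[0.04,0,0.1,0],[0,0,0,0],[0,0,0,0]]]' >/dev/null; python3 todo.py 500 -85.5 57 -0.05;  python3 held.py 8 8
```

```text
t 14.00 pos [499.3 -85.7  57. ] rot [ 3.141 -0.007 -0.051] F [ 3.2 -0.8  5.8] w 14.6 g 59.0
total units dx dy dz turn: [ 0.03 -0.01  0.  ] -0.01
tilt deg 8.9 pinch lid x 5.8 z 34.0 yoff -0.0 cost 0.124
low edge world [422.9 -81.8  29.7] in tray [-75.7  -0.1  29.7] lid origin in tray [ 0.4 -0.2 41.6]
```

```bash
python3 -m crank '[[[0.05,0,0.1,0],[0.05,0,0.1,0],[0.05,0,0.1,0],[0,0,0.05,0],[0,0,0,0],[0,0,0,0]]]' >/dev/null; python3 todo.py 503 -85.7 44 -0.05;  python3 held.py 9 2
```

```text
t 14.55 pos [502.4 -85.8  48.1] rot [ 3.141 -0.006 -0.051] F [3.9 0.5 5.3] w 15.1 g 59.4
total units dx dy dz turn: [ 0.02 -0.01  0.16] -0.01
tilt deg 2.5 pinch lid x 5.2 z 35.0 yoff -1.1 cost 0.124
low edge world [421.9 -82.8  28.6] in tray [-76.6  -1.1  28.6] lid origin in tray [ 0.3 -1.2 32. ]
```

View pics/h9.png

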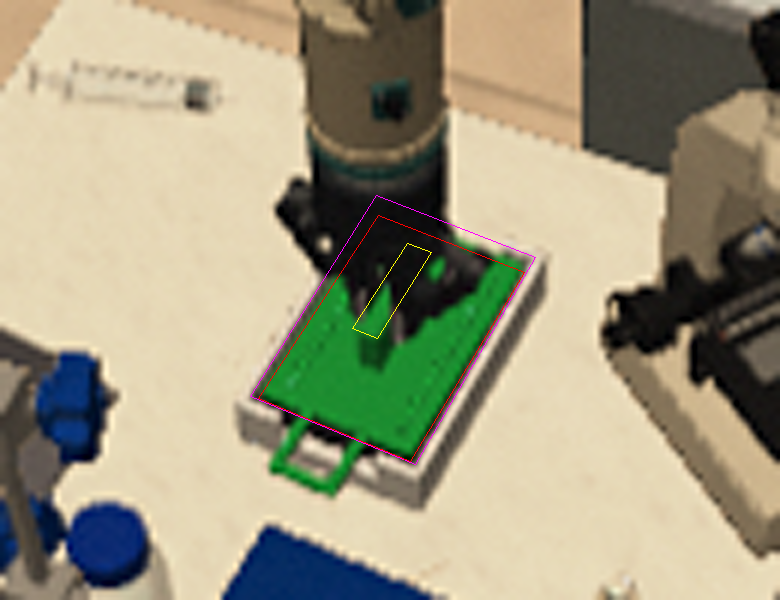

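The cover is inside the tray and nearly level, with its eye over the far notch at (315,460). Now I'll press it down.

```bash
python3 -m crank '[[[0.02,0,0.06,0],[0,0,0.06,0],[0,0,0.06,0],[0,0,0,0],[0,0,0,0]]]' | head -4; python3 todo.py 503 -85.7 42 -0.05; python3 -m crank '[[[0,0,0.06,0],[0,0,0.06,0],[0,0,0,0],[0,0,0,0]]]' | head -4; python3 todo.py 503 -85.7 42 -0.05;  python3 held.py 10 0
```

```text
clock: 15.02
eef_pos: [503.2, -85.9, 45.4]
tool_rot: [3.141, -0.008, -0.051]
force: [0.1, 0.3, 24.4]
t 15.02 pos [503.2 -85.9  45.4] rot [ 3.141 -0.008 -0.051] F [ 0.1  0.3 24.4] w 14.7 g 62.3
total units dx dy dz turn: [-0.01 -0.01  0.14] -0.01
clock: 15.35
eef_pos: [503.4, -85.9, 45.1]
tool_rot: [-3.142, -0.009, -0.051]
force: [-5.0, 1.5, 54.3]
t 15.35 pos [503.4 -85.9  45.1] rot [-3.142 -0.009 -0.051] F [-5.   1.5 54.3] w 15.0 g 66.7
total units dx dy dz turn: [-0.02 -0.01  0.12] -0.02
tilt deg 1.5 pinch lid x 7.5 z 37.7 yoff -2.2 cost 0.123
low edge world [419.9 -83.8  24.3] in tray [-78.6  -2.2  24.3] lid origin in tray [-1.6 -2.3 26.3]
```

A hard stop at 54 N, with the TCP at 45 mm, matches the cover fully home. I'll ease off, let go, rise and look.

```bash
python3 -m crank '[[[0,0,-0.08,0],[0,0,-0.08,0],[0,0,0,0]]]' | sed -n 2,4p;  python3 -m crank '[[[0,0,0,0],[0,0,0,0],[0,0,0,0],[0,0,0,0],[0,0,0,0],[0,0,0,0]]]' -1 | sed -n 2,6p; python3 -m crank '[[[0,0,-0.3,0],[0,0,-0.6,0],[0,0,-0.9,0],[0,0,-0.9,0],[0,0,-0.9,0],[-0.4,0,-0.9,0],[-0.9,0,-0.9,0],[-0.9,0,-0.5,0],[-0.9,0,0,0],[0,0,0,0],[0,0,0,0]]]'
cat > lev.py <<'E'
from fit import *
import sys
np.set_printoptions(precision=3,suppress=True)
ims={n:cam(n) for n in("side","top")}; eye=[box(77,121,-22,-14,0,8),box(77,121,14,22,0,8),box(113,121,-22,22,0,8)]
g={n:green(ims[n][0])/255. for n in ims}; print({n:g[n].sum() for n in g})
f=lambda v:(np.array(v[:3]),tiltR(v[3],v[4]))
for use in(("side",),("side","top")):
    x,c=fit(LID+eye,[g[n] for n in use],[ims[n][1:] for n in use],f,[499,-86,29,-.05,0],[3,3,3,.03,.05]); print(use,x,c)
o=[]
for n in ims:
    im,K,E=ims[n]; r,c=proj(K,E,[520,-86,40]).astype(int); o.append(cv2.resize(im[r-35:r+35,c-33:c+33],(396,420),interpolation=cv2.INTER_CUBIC)[:,:,::-1])
cv2.imwrite(f"pics/lev{sys.argv[1]}.png",np.hstack(o))
E
python3 lev.py 1
```

```text
eef_pos: [502.7, -85.7, 45.4]
tool_rot: [3.141, -0.007, -0.05]
force: [2.2, 0.1, 18.3]
eef_pos: [499.2, -85.5, 43.2]
tool_rot: [-3.142, 0.001, -0.051]
force: [-0.7, 0.2, 0.2]
width: 84.9
gripper_force: 0.0
clock: 17.07
eef_pos: [421.4, -81.6, 191.9]
tool_rot: [-3.141, -0.001, -0.051]
force: [1.4, 0.4, 0.3]
width: 85.5
gripper_force: 0.0
{'side': np.float64(1098.0), 'top': np.float64(531.0)}
('side',) [497.872 -86.702  29.65   -0.038   0.045] 0.0947405916372348
('side', 'top') [497.335 -86.636  28.322  -0.031   0.057] 0.8532704911176575
```

View pics/lev1.png

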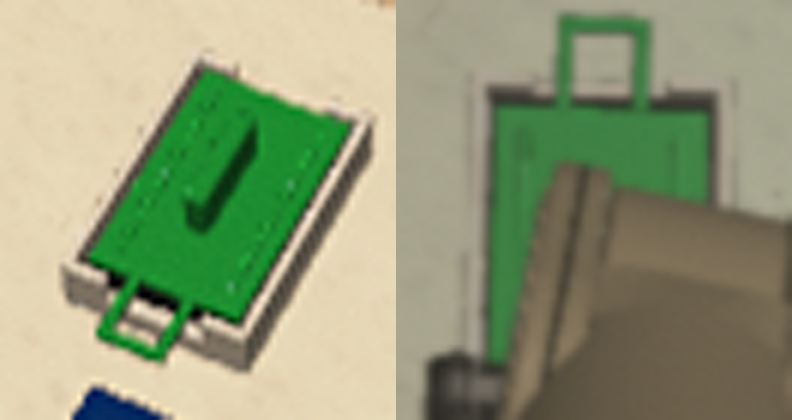

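The cover lies in the tray with its eye in the far notch. In the side crop the eye is at (145,325) and the ridge at (225,180). I'll close the fingers and press on the ridge near both ends to check that it is level and fully down.

```bash
python3 -m crank '[[[0.6,0,0,0],[0.8,0,0,0],[0.8,0,0.5,0],[0.8,0,0.8,0],[0.7,0,0.8,0],[0.25,0,0.8,0],[0,0,0.6,0],[0,0,0.4,0],[0,0,0,0],[0,0,0,0],[0,0,0,0],[0,0,0,0]]]' 1 | sed -n 2,6p; python3 todo.py 520 -86.8 73 -0.05
```

```text
eef_pos: [521.6, -86.8, 94.6]
tool_rot: [3.141, -0.002, -0.051]
force: [-0.1, 0.2, 0.4]
width: 0.0
gripper_force: 0.0
t 18.17 pos [521.6 -86.8  94.6] rot [ 3.141e+00 -2.000e-03 -5.100e-02] F [-0.1  0.2  0.4] w 0.0 g 0.0
total units dx dy dz turn: [-0.07  0.01  0.86] -0.01
```

```bash
python3 -m crank '[[[0,0,0.3,0],[0,0,0.3,0],[0,0,0.15,0],[0,0,0.06,0],[0,0,0,0],[0,0,0,0]]]' | sed -n 2,4p; python3 -m crank '[[[0,0,0.06,0],[0,0,0.06,0],[0,0,0,0],[0,0,0,0]]]' | sed -n 2,4p
```

```text
eef_pos: [520.7, -86.6, 73.2]
tool_rot: [-3.142, 0.0, -0.051]
force: [0.5, -0.2, 0.2]
eef_pos: [521.3, -86.7, 71.9]
tool_rot: [-3.141, -0.001, -0.051]
force: [-3.1, 0.3, 13.7]
```

```bash
python3 -m crank '[[[0,0,0.06,0],[0,0,0.04,0],[0,0,0,0],[0,0,0,0]]]' | sed -n 2,4p; python3 -m crank '[[[0,0,-0.2,0],[0,0,-0.2,0],[-0.6,0,0,0],[-0.6,0,0,0],[-0.4,0,0,0],[0,0,0.2,0],[0,0,0.16,0],[0,0,0,0],[0,0,0,0]]]' | sed -n 2,4p;  python3 -m crank '[[[0,0,0.06,0],[0,0,0.06,0],[0,0,0,0],[0,0,0,0]]]' | sed -n 2,4p
```

```text
eef_pos: [521.4, -86.7, 71.7]
tool_rot: [-3.141, -0.003, -0.051]
force: [-7.5, 1.7, 35.8]
eef_pos: [479.5, -84.6, 71.6]
tool_rot: [-3.141, 0.002, -0.052]
force: [-11.6, 2.4, 44.4]
eef_pos: [479.5, -84.6, 71.3]
tool_rot: [-3.14, 0.001, -0.052]
force: [-17.3, 3.7, 74.9]
```

Both ends of the ridge stop at 71.6–71.7 mm against 72 expected, so the cover is level and home. One press at the centre, then I'll rise and check.

```bash
python3 -m crank '[[[0,0,-0.2,0],[0,0,-0.3,0],[0.4,0,0,0],[0.4,0,0,0],[0,0,0.2,0],[0,0,0.22,0],[0,0,0,0],[0,0,0,0],[0,0,0,0]]]' | sed -n 2,4p;  python3 -m crank '[[[0,0,-0.4,0],[0,0,-0.9,0],[0,0,-0.9,0],[0,0,-0.9,0],[-0.4,0,-0.9,0],[-0.9,0,-0.9,0],[-0.9,0,0,0],[-0.9,0,0,0],[0,0,0,0],[0,0,0,0],[0,0,0,0]]]' | sed -n 1,4p; python3 lev.py 2
```

```text
eef_pos: [504.3, -85.8, 71.6]
tool_rot: [-3.141, -0.008, -0.051]
force: [-3.0, 1.8, 42.4]
clock: 22.08
eef_pos: [424.2, -81.7, 189.9]
tool_rot: [3.142, -0.0, -0.051]
force: [0.6, -0.7, 0.4]
{'side': np.float64(1102.0), 'top': np.float64(493.0)}
('side',) [498.055 -86.664  29.443  -0.037   0.038] 0.09331620658083184
('side', 'top') [497.403 -86.437  28.478  -0.031   0.045] 0.8692628526154672
```

View pics/lev2.png

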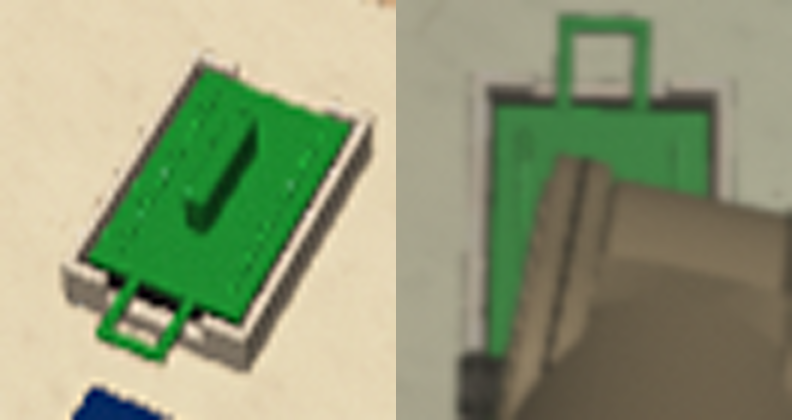

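The cover lies level, with the eye in the far notch at (145,325) and the arm clear, so I'm handing it in.

```bash
python3 -c "
from cell import ctrl
print(ctrl.finish_job())"
```

```text
the job is handed in; nothing more can be done
None
```

The cover is off the hook and in the tray, grip side up with its eye in the far notch; it was pressed down to a hard stop, measured level at both ends of the ridge, released, and handed in at about 22 s of the 48 s; no verdict was returned.

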